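# Bolt the biscuit-cutter chest shut

## Robot

A 7-joint arm with a two-finger parallel gripper is mounted at the origin on the work surface. World frame = base frame: x ahead of the robot, y to its left, z up, the work surface at z = 0. Lengths are in mm, angles in rad, forces in N, time in s.
With the tool pointing down it reaches from about 400 to 875 mm from the base axis. Payload 4.4 kg.
Tool frame: the origin (TCP) lies at the centre of the arm's flange, where the gripper is bolted on; the fingertips stand 173 mm ahead of it and the grasp point (between the pads) lies 155 mm ahead of it; z points along the fingers, y is the direction in which the jaws open and shut (so a half turn about z gives the same grasp; the last joint's range is limited). The gripper opens to 85 mm and grips with 20 to 120 N. Pads are 22 mm wide; open, the fingers measure 114 mm over their backs; the gripper's body (76 mm by 85 mm) begins 54 mm behind the grasp point. The pads swing forward as they close: fully open they stand 13 mm farther back than shut.
Start: joints at [-1.384, 0.628, 0.038, 1.517, -0.027, 0.996, -0.02], TCP at [162.556, 629.358, 404.713] pointing down, gripper open.
Joint ranges: [-3.06, 3.06], [-0.37, 2.12], [-1.25, 1.32], [0.18, 2.47], [-1.1, 4.24], [0.23, 1.98], [-2.94, 2.94]. Speed limits (rad/s): [2.57, 2.57, 3.14, 3.14, 3.14, 3.14, 3.14].

## Interface

Orientations are given as [roll, pitch, yaw] about the fixed x, y, z axes, in that order (R = Rz(yaw) Ry(pitch) Rx(roll)).
In Python, from cell import * gives the robot as it stands. The module is installed in compiled form; this text tells all that it offers.
- The arm moves only by the shell command python3 -m jog 'ROWS'. ROWS is JSON, one flat list of numbers, 5 for each row, row after row: the shift along the tool's x, y, z in mm, then the turn about the tool's z in degrees, then the finger opening in mm, from 0 to 85.4. A call has 1 to 20 rows; each row is the pose to reach, as a shift and turn from the pose commanded when the call began, along the tool's axes at that moment; what a row does not reach only later rows make up. A row lasts 1/12 s, in which the tool goes at most 41.7 mm and 7.16 degrees, less where a joint would pass 70% of its speed; a pose out of reach is approached as far as the arm can. A call with a gripper value outside its range is refused whole. The fingers move at their own pace and stop on an object; the grip force is fixed at half the most. Time passes only in rows, so rows that repeat a pose let the fingers close. It gives the time, the measured TCP pose, the force and the opening at its end, in the units of the state.
- read_state(): the state, without advancing time (a new reading comes with each control period).
- get_image(name): name is "side" or "top" or "wrist"; returns (picture, depth): 384x512x3 uint8, blue, green, red; 384x512 float32, mm along the optical axis (not along the pixel's ray), 0 where there is no reading.
- camera_params(name): a dict with "K" (3x3 intrinsics, pixels), "T" (4x4, takes a point from camera to world coordinates). Camera axes: x right, y up, looking along -z (the intrinsics and any distortion apply to the point x, -y, -z); pixel columns grow to the right and rows downward; lengths in mm; the calibration is good to about 2 mm. A picture is of the moment at which its call begins: read the wrist's pose just before it. camera_params takes no time and is no camera call; for the wrist camera it gives the pose at the moment of the call.
- finish_job(): hands the job in, once; it reports no verdict.
The state is a dict: "clock": time; "qpos": joint angles; "qd": joint speeds; "tau": joint torques, N m; "eef_pos": TCP position; "tool_rot": TCP orientation; "force": force on the tool from outside, world axes, zero at the start; "torque": the same for the moment, N m; "width": finger opening in mm.
Only numpy, scipy, OpenCV 4.12 (cv2) and the standard library are available. Lean on these libraries where they do the work, as an engineer would, in place of code of your own. Each camera call takes 0.05 s, during which the arm holds its last target.

## Task

Lock the wooden cutter chest: with the fingertips, push the green peg on the yellow disc round until the disc's slot lines up with the metal bar, then push the bar's blue tab so that the bar goes through the slot and under the keeper, fully home against its stops. Push gently without forcing anything, pick nothing up, leave everything else on the table and on the chest where it stands, and finish with the hand drawn clear.

Things in the scene. Friction and masses are not known exactly. Their poses are not given: they have to be found in the camera images.
- chest: Wooden chest, 340 (x) x 196 (y) x 75 high, fixed. Origin: centre of its underside; z up; +x is the way the bar is pushed. On its top along y = 0: two dark guide rails (x -140 to 17, 37 wide outside, top at height 91) with the metal bar between, two stop lugs at their front end (x 17 to 23, top at 101), the yellow disc (centre x = 65), the keeper (x 111 to 127, top at 99).
- slot_disc (a joint): Angle of the yellow disc (rad, counter-clockwise from above; moves with light friction, about 2 N at the peg, and stays where it is left). At 0 its slot lies along the bar with the peg on the chest's +y side; at +-3.14 it lies along the bar too, with the peg on the -y side. Either will do. It starts between 0.7 and 2.44.
- disc_centre (a point): Centre of the disc's top face, 93 above the table, at chest x = 65, y = 0. The disc is yellow, 80 in diameter, turns about the vertical and has a slot 19 wide right through its diameter (open at the top, mouths flared to 31, black floor). The point's x axis runs along the slot, its y axis points from the centre to the peg.
- disc_peg (a point): Centre of the top of the green round peg that stands on the disc: 14 in diameter, 40 high (133 above the table), 28 from the disc's centre at a right angle to the slot.
- push_bar (a joint): Travel of the bar along the chest's +x (m): about 0 to 0.010 at the start, 0.124 when fully home with the tab against the two stop lugs. Sliding friction about 2 N, stays where it is left, cannot be lifted out. While the slot is not in line the disc's rim blocks the bar (rounded nose).
- bar_tab (a point): Middle of the top edge of the upright blue tab on the bar: a plate 8 thick along the push, 36 wide, top 133 above the table, lower edge 94 above the table. Push on its rear (-x) face. At travel 0 it stands at chest x = -111, y = 0; fully home at x = +13. Axes as the chest's.
- bar_nose (a point): Rounded front end of the metal bar (14 wide, 10 high, its mid-height 85 above the table), 122 ahead of the tab. At travel 0 it is at chest x = +11, 14 short of the disc's rim; fully home it pokes 8 out beyond the keeper.
- keeper (a point): Middle of the top of the dark steel keeper bridge that the bar goes under: 16 long (chest x = 111 to 127), 37 wide, top 99 above the table. Fixed to the chest.
- cutter: Loose bystander: steel ring cutter, 44 in diameter, 22 high, standing on the chest lid beside the bar. Origin: centre of its underside.
- clove_jar: Loose bystander: small amber jar with cork lid, 36 in diameter, 55 high, standing on the end of the chest beside the keeper. Origin: centre of its underside.
- spice_jar: Loose bystander: amber jar with orange lid, 44 in diameter, 90 high, on the table just beyond the chest. Origin: centre of its underside.
- flask: Loose bystander: drinking flask, 68 in diameter, 230 high, on the table. Origin: centre of its underside.
- bowl: Loose bystander: white bowl, 130 in diameter, 65 high, on the table. Origin: centre of its underside.
- tin: Loose bystander: green tin box, 100 x 70 x 90 high, on the table. Origin: centre of its underside.
- scraper: Loose bystander: spatula with blue handle lying on the table. Origin: under its middle.

How it is judged (in metres and radians):
On the way, in this order (a step that is already met when the one before it is completed fails the run):
1. the disc's slot is lined up with the bar (within 0.2 rad) (angle between the x axis of disc_centre and the x axis of chest, either way round below 0.2 rad), for 0.1 s.
2. the bar is through the slot and the keeper, fully home (value of joint push_bar above 0.118 m), for 0.2 s.
At the end, for the whole second after the job is handed in: The bar has travelled at least 118 mm of its 124 mm (within 6 mm of its stops) and is at rest, the slot is still in line with it (within 0.2 rad), and every bystander is within 30 mm of where it stood (value of joint push_bar above 0.118 m and angle between the x axis of disc_centre and the x axis of chest, either way round below 0.2 rad and velocity of joint push_bar between -0.01 and 0.01 m/s and distance of each of cutter, clove_jar, spice_jar, flask, bowl, tin, scraper from where it was at the start of the episode below 0.03 m); the robot touches nothing.
It fails at once if a bystander is moved, knocked or lifted by more than 30 mm (distance of any of cutter, clove_jar, spice_jar, flask, bowl, tin, scraper from where it was at the start of the episode above 0.03 m).
It fails at once if a bystander is tipped over (angle between any of clove_jar, spice_jar, flask, bowl, tin's own z axis and vertical above 0.5 rad).
It fails at once if the bar, disc or chest is forced: the fingers press on it with more than 60 N (contact force between the fingers and chest above 60 N).
It also fails if it takes over 45 s, if anything falls off the work surface, if the arm or the gripper's body presses on something with over 40 N, if the wrist force passes 120 N, or if a joint passes its speed limit or range.

## Working session

There is one attempt and no reset: what is moved stays moved. The work goes in short steps, Python scripts to look and compute and a shell command to move; the robot and the scene stay as the last step left them, time stands still between calls to the robot, and variables do not carry over. Pictures are saved under pics/ and viewed, and the job is handed in when it is done.

```bash
mkdir -p pics; python3 - <<'E'
from cell import *
import cv2,numpy as np
s=read_state();print(s)
for n in("top","side"):
    im,d=get_image(n);cv2.imwrite(f"pics/{n}0.png",im);np.savez(f"{n}0.npz",im=im,d=d,K=camera_params(n)["K"],T=camera_params(n)["T"])
    print(camera_params(n))
E
```

```text
{'clock': 0.0, 'qpos': array([-1.38377141,  0.62936454,  0.03842661,  1.51839018, -0.02702937,
        0.99632038, -0.02000397]), 'qd': array([-0.00096574, -0.00216092,  0.00061659,  0.00067633,  0.00030687,
        0.00121017, -0.00146334]), 'tau': array([ 2.32822640e-05, -5.63385451e+01,  1.22540798e+00, -1.93444526e+01,
        1.07167845e-02,  1.06843770e-02, -1.22824750e-05]), 'eef_pos': array([162.47105356, 629.05019493, 403.769461  ]), 'tool_rot': array([-3.13962735e+00, -6.05052558e-06,  2.88875969e+00]), 'force': array([ 0.23257466,  0.327986  , -0.40670257]), 'torque': array([-0.02577272, -0.00697986, -0.009124  ]), 'width': 85.7684020287794}
{'K': array([[383.94456355,   0.        , 260.02151847],
       [  0.        , 383.94456355, 194.1787552 ],
       [  0.        ,   0.        ,   1.        ]]), 'T': array([[-2.48072366e-02,  9.90277950e-01, -1.36872870e-01,
         3.26137850e+02],
       [-9.99686693e-01, -2.41168329e-02,  6.70035274e-03,
        -2.34494974e+01],
       [ 3.33427145e-03,  1.36996204e-01,  9.90565961e-01,
         1.45909034e+03],
       [ 0.00000000e+00,  0.00000000e+00,  0.00000000e+00,
         1.00000000e+00]])}
{'K': array([[369.28282439,   0.        , 255.4853625 ],
       [  0.        , 369.28282439, 193.29570021],
       [  0.        ,   0.        ,   1.        ]]), 'T': array([[ 8.64655593e-01,  3.49401806e-01, -3.60955792e-01,
         1.12846529e+02],
       [-5.02140526e-01,  6.22593336e-01, -6.00193661e-01,
        -6.72258478e+02],
       [ 1.50199212e-02,  7.00211336e-01,  7.13777617e-01,
         8.89507002e+02],
       [ 0.00000000e+00,  0.00000000e+00,  0.00000000e+00,
         1.00000000e+00]])}
```

View pics/top0.png

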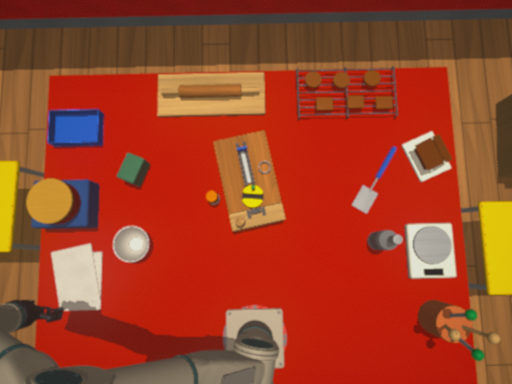

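View pics/side0.png

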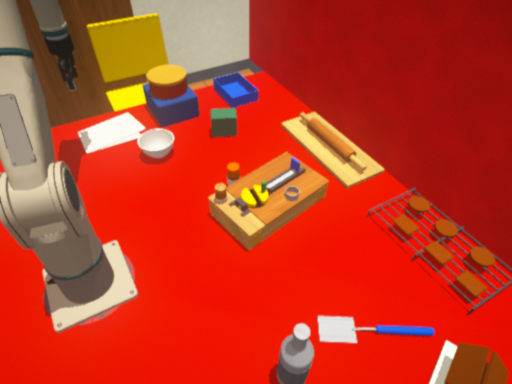

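The top view shows the chest at about (250,180), with the bar pointing towards the robot, the disc at (252,197) and the tab at (242,149). I'll enlarge the chest in both views.

```bash
cat > h.py <<'E'
import numpy as np,cv2
def ld(n):
    z=np.load(n+".npz");return z["im"],z["d"],z["K"],z["T"]
def ray(K,T,u,v):
    p=np.array([(u-K[0,2])/K[0,0],-(v-K[1,2])/K[1,1],-1.]);return T[:3,3],T[:3,:3]@p
def onz(K,T,u,v,z):
    o,r=ray(K,T,u,v);return o+r*(z-o[2])/r[2]
def proj(K,T,P):
    p=np.linalg.inv(T)@np.append(P,1.);return K[0,0]*p[0]/-p[2]+K[0,2],K[1,1]*-p[1]/-p[2]+K[1,2]
E
python3 - <<'E'
from h import *
for n,(x0,y0,x1,y1) in {"top0":(200,120,300,240),"side0":(200,145,340,250)}.items():
    im,d,K,T=ld(n)
    f=5
    cv2.imwrite(f"pics/{n}c.png",cv2.resize(im[y0:y1,x0:x1],None,fx=f,fy=f,interpolation=cv2.INTER_CUBIC))
    hsv=cv2.cvtColor(im,cv2.COLOR_BGR2HSV)
    for c,(lo,hi) in {"yellow":((24,150,90),(34,255,255)),"green":((45,80,40),(85,255,255)),"blue":((110,90,50),(128,255,255))}.items():
        m=cv2.inRange(hsv,np.array(lo),np.array(hi));m2=np.zeros_like(m);m2[y0:y1,x0:x1]=m[y0:y1,x0:x1]
        k,l,st,ce=cv2.connectedComponentsWithStats(m2)
        for i in range(1,k):
            if st[i,4]>3: print(n,c,st[i],ce[i].round(1),onz(K,T,*ce[i],93 if c=="yellow" else 120).round(0), np.median(d[l==i]))
E
```

```text
top0 yellow [243 185  20  10 148] [252.5 190.2] [530.  -6.  93.] 1380.5608
top0 yellow [242 198  21  10 162] [252.1 201.9] [488.  -3.  93.] 1374.9866
top0 green [252 185   2   4   7] [252.6 186.7] [538.  -7. 120.] 1342.662
top0 blue [237 146   9   5  29] [241.3 148.2] [679.  30. 120.] 1361.8403
side0 yellow [253 185  15  17 148] [260.9 192.3] [532.  -7.  93.] 1114.6226
side0 yellow [241 188  15  17 161] [247.7 196.5] [489.  -3.  93.] 1105.8105
side0 green [262 182   4   3   9] [263.3 182.9] [545.   1. 120.] 1090.9299
side0 blue [292 158   8   7  26] [295.2 161.1] [685.  38. 120.] 1162.3059
```

```bash
ls pics
```

```text
side0.png
side0c.png
top0.png
top0c.png
```

View pics/top0c.png

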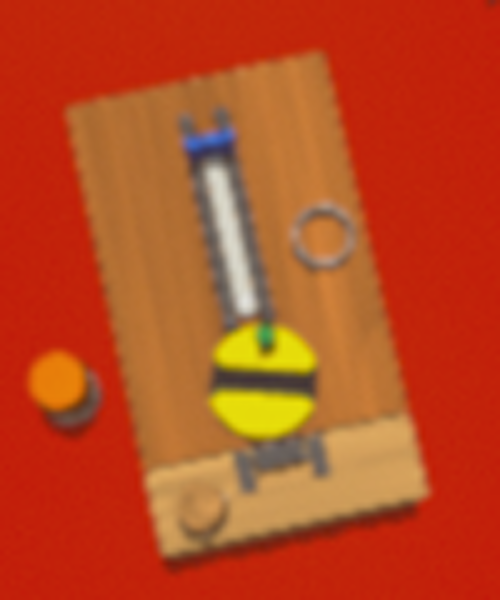

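View pics/side0c.png

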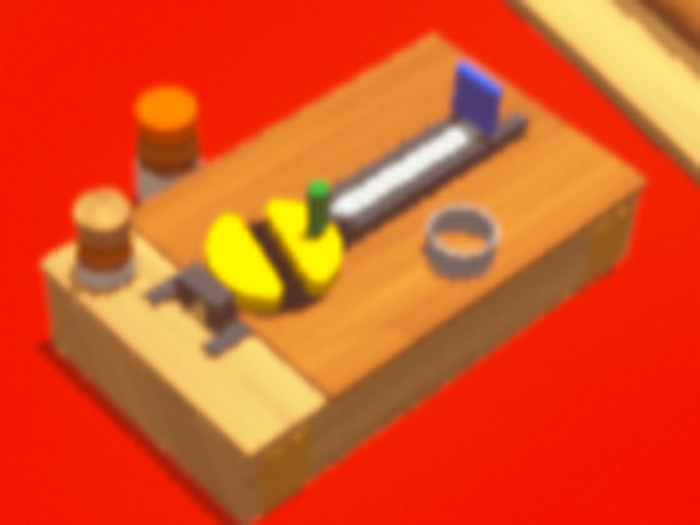

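```bash
python3 - <<'E'
from h import *
D={}
for n,(x0,y0,x1,y1) in {"top0":(200,120,300,240),"side0":(200,145,340,250)}.items():
    im,d,K,T=ld(n)
    hsv=cv2.cvtColor(im,cv2.COLOR_BGR2HSV)
    m=cv2.inRange(hsv,np.array((24,150,90)),np.array((34,255,255)));m2=np.zeros_like(m);m2[y0:y1,x0:x1]=m[y0:y1,x0:x1]
    pts=cv2.findNonZero(m2); h=cv2.convexHull(pts).reshape(-1,2)
    w=np.array([onz(K,T,u,v,93)[:2] for u,v in h],np.float32)
    print(n,"circle",cv2.minEnclosingCircle(w))
    w=np.array([onz(K,T,u,v,93)[:2] for u,v in pts.reshape(-1,2)]); print(w.mean(0))
    k,l,st,ce=cv2.connectedComponentsWithStats(m2)
    c=[onz(K,T,*ce[i],93)[:2] for i in range(1,k) if st[i,4]>50]; v=c[0]-c[1]; print("across slot dir",np.arctan2(v[1],v[0]))
    # chest outline by wood hue vs red, deproject depth at height ~75
    vv,uu=np.mgrid[y0:y1,x0:x1]
    dd=d[y0:y1,x0:x1]
    P=np.stack([(uu-K[0,2])/K[0,0]*dd,-(vv-K[1,2])/K[1,1]*dd,-dd],-1)@T[:3,:3].T+T[:3,3]
    ok=(abs(P[...,2]-75)<9)&(dd>0)
    q=P[ok][:,:2].astype(np.float32); r=cv2.minAreaRect(q);print(ok.sum(),r,"z",np.median(P[ok][:,2]))
    # blue tab top
    for c,lo,hi in(("green",(45,80,40),(85,255,255)),("blue",(110,90,50),(128,255,255))):
        b=cv2.inRange(hsv,np.array(lo),np.array(hi))[y0:y1,x0:x1]>0
        b&=np.isfinite(dd)
        print(c,P[b].mean(0).round(1),P[b].max(0).round(1),P[b].min(0).round(1))
    D[n]=(K,T)
E
```

```text
top0 circle ((509.4964904785156, -3.345322370529175), 41.7005500793457)
[507.9689138   -4.70516256]
across slot dir -0.059921652269340535
4036 ((567.2149658203125, 33.36076354980469), (340.75775146484375, 250.8751678466797), 11.274192810058594) z 76.08182754778477
green [536.4  -7.  132.8] [542.3  -5.  134.7] [531.6  -8.7 130.7]
blue [676.8  30.1 128.5] [694.1  45.2 136.3] [670.6  16.6  91. ]
side0 circle ((522.5270385742188, 1.4775700569152832), 53.93682861328125)
[510.05652503  -3.92873583]
across slot dir -0.0984828244430553
3832 ((569.7578125, 33.14318084716797), (344.3779602050781, 251.68893432617188), 11.273462295532227) z 75.83289990559092
green [537.3 -10.2 133. ] [541.9  -6.6 135.9] [533.9 -15.6 130.4]
blue [676.3  26.5 132. ] [681.6  43.2 135.7] [672.2  11.7 126.2]
```

```bash
python3 -m jog '[-15,-14,0,3,0, -42,-38,0,9,0, -72,-66,0,15,0, -102,-94,0,22,0, -132,-121,0,29,0, -162,-149,0,36,0, -192,-176,0,43,0, -222,-204,0,50,0, -252,-231,0,57,0, -282,-259,0,64,0, -312,-286,0,71,0, -342,-314,0,78,0, -372,-341,0,85,0, -402,-369,0,92,0, -432,-396,0,99,0, -462,-424,0,106,0, -492,-451,0,113,0, -520,-477,0,119,0, -535,-491,0,119.3,0, -540,-495.6,0,119.3,0]'
python3 - <<'E'
from cell import *
import cv2,numpy as np
s=read_state();print({k:s[k] for k in("clock","qpos","eef_pos","tool_rot","force","width")})
c=camera_params("wrist");im,d=get_image("wrist");cv2.imwrite("pics/w1.png",im);np.savez("w1.npz",im=im,d=d,K=c["K"],T=c["T"]);print(c)
E
```

```text
clock: 1.77
eef_pos: [562.7, 10.2, 404.6]
tool_rot: [3.138, 0.001, 0.801]
force: [0.0, -0.1, 0.4]
width: -0.1
{'clock': 1.7667, 'qpos': array([-0.46792192,  0.57260526,  0.62637273,  1.77763165, -0.40581412,
        0.92229386, -0.43823767]), 'eef_pos': array([562.67915203,  10.15854841, 404.64495369]), 'tool_rot': array([3.13843484e+00, 1.48664236e-03, 8.00663041e-01]), 'force': array([ 0.01488567, -0.12972658,  0.39681737]), 'width': -0.05580409887804379}
{'K': array([[299.67127902,   0.        , 254.38803503],
       [  0.        , 299.67127902, 187.21913282],
       [  0.        ,   0.        ,   1.        ]]), 'T': array([[ 7.17547794e-01,  6.71356670e-01,  1.85486887e-01,
         6.09239178e+02],
       [-6.96504324e-01,  6.90626950e-01,  1.94720678e-01,
         5.86127043e+01],
       [ 2.62478320e-03, -2.68913812e-01,  9.63160668e-01,
         3.74852324e+02],
       [ 0.00000000e+00,  0.00000000e+00,  0.00000000e+00,
         1.00000000e+00]])}
```

View pics/w1.png

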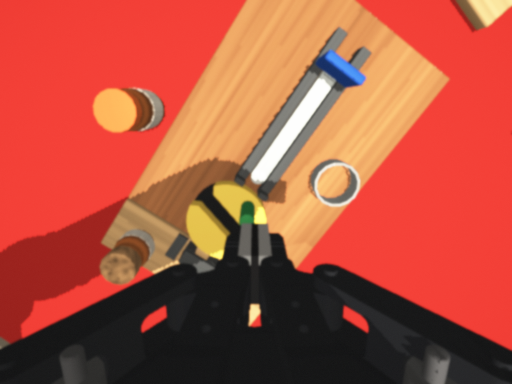

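```bash
cat >> h.py <<'E'
def cloud(d,K,T):
    vv,uu=np.mgrid[:d.shape[0],:d.shape[1]]
    return np.stack([(uu-K[0,2])/K[0,0]*d,-(vv-K[1,2])/K[1,1]*d,-d],-1)@T[:3,:3].T+T[:3,3]
a=0.1968
X=np.array([-np.cos(a),-np.sin(a)]);Y=np.array([np.sin(a),-np.cos(a)])
E
python3 - <<'E'
from h import *
im,d,K,T=ld("w1");P=cloud(d,K,T);hsv=cv2.cvtColor(im,cv2.COLOR_BGR2HSV)
def mk(lo,hi): 
    m=cv2.inRange(hsv,np.array(lo),np.array(hi))>0; m[245:]=False; return m&(d>0)
y=mk((22,150,60),(34,255,255));y&=abs(P[...,2]-93)<4
q=P[y];print("yellow",y.sum(),q.mean(0),cv2.minEnclosingCircle(q[:,:2].astype(np.float32)))
g=mk((45,80,20),(85,255,255))&(P[...,2]>128);q=P[g];print("peg",g.sum(),q.mean(0),q.min(0),q.max(0))
b=mk((105,90,50),(128,255,255))&(P[...,2]>129);q=P[b];print("tab",b.sum(),q.mean(0),q.min(0),q.max(0))
r=cv2.minAreaRect(q[:,:2].astype(np.float32));print(r)
# bar: bright gray
w=(hsv[...,1]<60)&(hsv[...,2]>140)&(abs(P[...,2]-90)<5);w[:60]=0;w[200:]=0;w[:,345:]=0;w[:,:240]=0
q=P[w];print("bar",w.sum(),cv2.minAreaRect(q[:,:2].astype(np.float32)),q[:,2].mean())
l=cv2.fitLine(q[:,:2].astype(np.float32),cv2.DIST_HUBER,0,.01,.01).ravel();print(l,np.arctan2(l[1],l[0]))
# silver cutter
E
```

```text
yellow 2013 [509.38744479   7.34299755  94.01105959] ((508.6957702636719, -4.00913667678833), 40.41569900512695)
peg 133 [539.37141164  -4.33890214 135.64130131] [530.83008188 -11.04017735 128.30004555] [568.98657704  21.50290247 236.7427867 ]
tab 554 [676.2916296   29.98615033 133.54751469] [670.06708144  12.27062591 129.15530893] [683.51305506  47.00819129 135.95327053]
((676.8521118164062, 29.632152557373047), (8.403162002563477, 34.765201568603516), 10.7470703125)
bar 2098 ((621.6648559570312, -12.00732421875), (118.26094818115234, 76.2729263305664), 11.328354835510254) 91.01323597738356
[9.7991818e-01 1.9940013e-01 6.1828583e+02 1.7360184e+01] 0.20074572
```

```bash
python3 -m jog '[0,-2,20,0,0, 0,-2,45,0,0, 0,-2,75,0,0, 0,-2,100,0,0, 0,-2,115,0,0, 0,-2,121,0,0, 0,-2,121,0,0, 0,-2,121,0,0]'
cat > look.py <<'E'
from cell import *
from h import *
import sys
s=read_state();print({k:np.round(s[k],3) for k in("clock","eef_pos","tool_rot","force","width")})
C=np.array([508.9,-3.9]);r=s["eef_pos"][:2]-C;print("rel disc chest x,y",(r@X).round(1),(r@Y).round(1))
for n in sys.argv[2:]:
    c=camera_params(n);im,d=get_image(n);t=n+sys.argv[1];np.savez(t+".npz",im=im,d=d,K=c["K"],T=c["T"])
    if n=="side": im=cv2.resize(im[130:250,190:350],None,fx=5,fy=5,interpolation=cv2.INTER_CUBIC)
    if n=="top": im=cv2.resize(im[120:240,200:300],None,fx=5,fy=5,interpolation=cv2.INTER_CUBIC)
    cv2.imwrite(f"pics/{t}.png",im)
E
python3 look.py 2 side wrist
```

```text
clock: 2.48
eef_pos: [559.9, 16.7, 284.1]
tool_rot: [-3.141, -0.0, 0.808]
force: [-0.2, -0.2, 0.9]
width: 0.1
{'clock': np.float64(2.483), 'eef_pos': array([559.941,  16.71 , 284.126]), 'tool_rot': array([-3.141, -0.   ,  0.808]), 'force': array([-0.226, -0.193,  0.865]), 'width': np.float64(0.093)}
rel disc chest x,y -54.1 -10.2
```

View pics/side2.png

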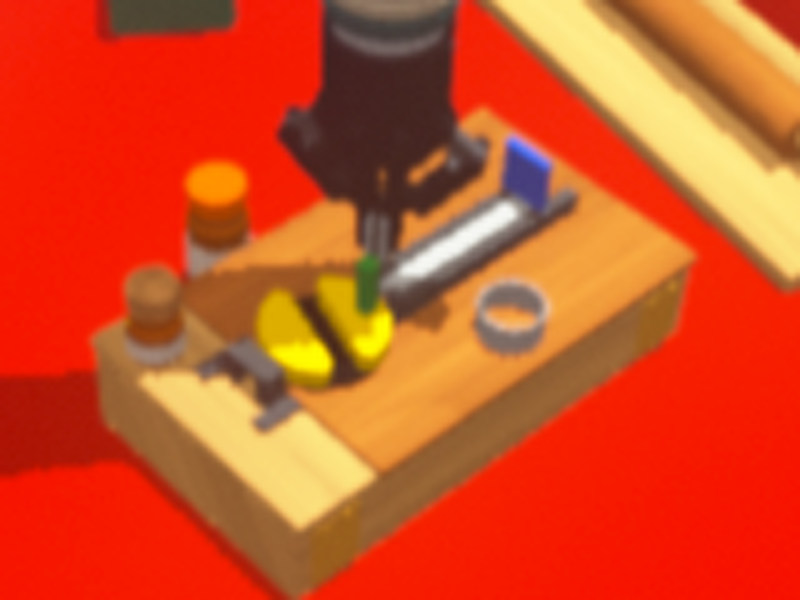

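View pics/wrist2.png

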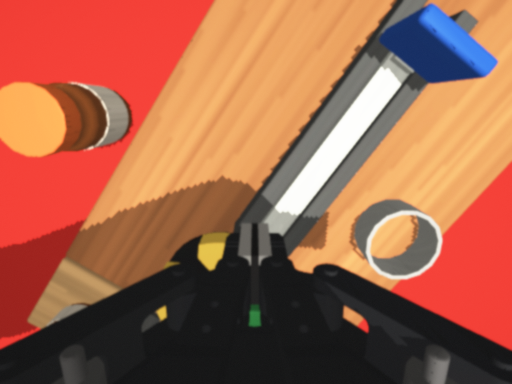

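```bash
python3 -m jog '[-3,3,0,0,0, -8,3,0,0,0, -12,3,0,0,0, -15,3,0,0,0, -18,3,0,0,0, -21,3,0,0,0, -24,3,0,0,0, -27,3,0,0,0, -30,3,0,0,0, -33,3,0,0,0, -36,3,0,0,0, -38,3,0,0,0, -38,3,0,0,0]'
python3 look.py 3 side top
```

```text
clock: 3.67
eef_pos: [535.2, -14.2, 283.7]
tool_rot: [-3.141, 0.001, 0.806]
force: [1.7, -0.2, 0.6]
width: -0.0
{'clock': np.float64(3.667), 'eef_pos': array([535.185, -14.203, 283.682]), 'tool_rot': array([-3.141e+00,  1.000e-03,  8.060e-01]), 'force': array([ 1.741, -0.166,  0.579]), 'width': np.float64(-0.021)}
rel disc chest x,y -23.8 15.2
```

View pics/side3.png

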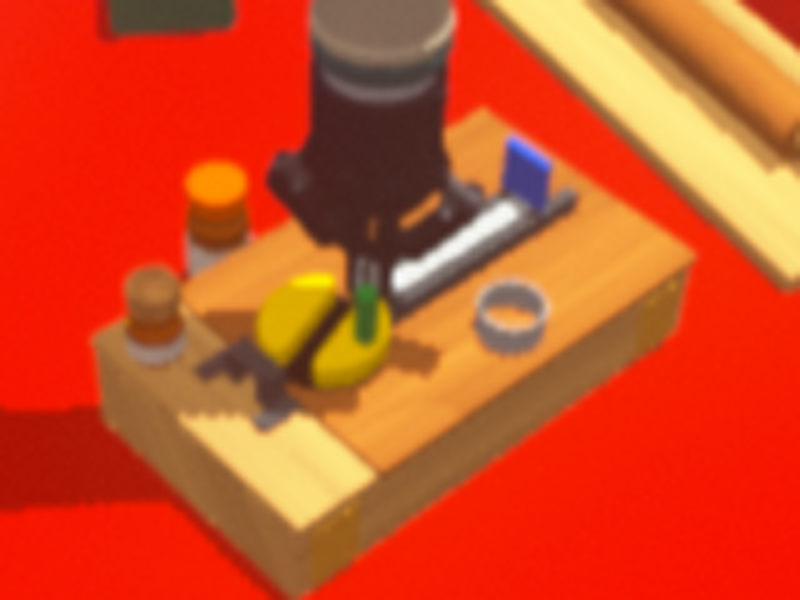

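View pics/top3.png

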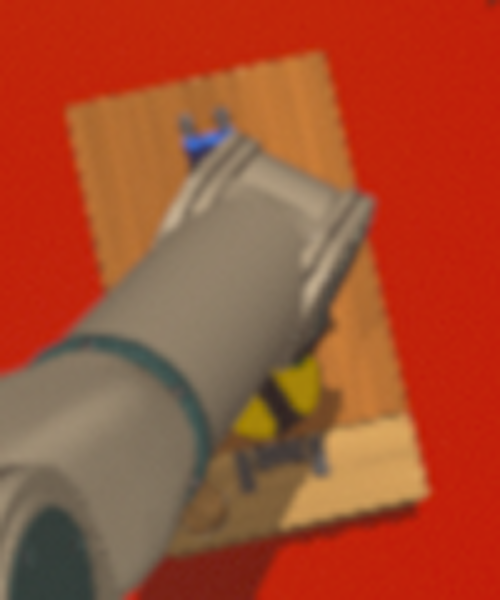

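```bash
cat > peg.py <<'E'
from h import *
import sys
im,d,K,T=ld(sys.argv[1]);P=cloud(d,K,T);hsv=cv2.cvtColor(im,cv2.COLOR_BGR2HSV)
g=(cv2.inRange(hsv,np.array((45,80,20)),np.array((85,255,255)))>0)
C=np.array([508.9,-3.9])
k=np.hypot(*(P[...,:2]-C).transpose(2,0,1))<50; g&=k
t=g&(P[...,2]>129);q=P[t];print(g.sum(),t.sum(),q.mean(0).round(1))
r=q.mean(0)[:2]-C;x,y=r@X,r@Y;print("peg chest",x.round(1),y.round(1),"R",np.hypot(x,y).round(1),"angle",(np.arctan2(y,x)-np.pi/2).round(3))
ym=(cv2.inRange(hsv,np.array((22,150,60)),np.array((34,255,255)))>0)&k&(abs(P[...,2]-93)<5)
# dark slot floor points
s=(hsv[...,2]<70)&(np.hypot(*(P[...,:2]-C).transpose(2,0,1))<36)&(P[...,2]<92);
k,l,st,ce=cv2.connectedComponentsWithStats(s.astype(np.uint8))
if k>1:
    i=1+np.argmax(st[1:,4]);q=P[l==i]; q=np.stack([(q[:,:2]-C)@X,(q[:,:2]-C)@Y],1).astype(np.float32)
    f=cv2.fitLine(q,cv2.DIST_HUBER,0,.01,.01).ravel();print("slot",len(q),f.round(2),np.arctan2(f[1],f[0]))
E
python3 peg.py side3
```

```text
11 11 [524.  -29.9 133.7]
peg chest -9.7 28.4 R 30.0 angle 0.33
```

```bash
python3 -m jog '[-2,0,0,0,0, -4,0,0,0,0, -6,0,0,0,0, -7.5,0,0,0,0, -8.5,0,0,0,0, -8.5,0,0,0,0, -8.5,0,0,0,0]'
python3 look.py 4 side; python3 peg.py side4
```

```text
clock: 4.35
eef_pos: [529.8, -19.9, 283.7]
tool_rot: [-3.141, 0.0, 0.807]
force: [0.2, 2.8, -1.1]
width: -0.5
{'clock': np.float64(4.35), 'eef_pos': array([529.846, -19.856, 283.66 ]), 'tool_rot': array([-3.141,  0.   ,  0.807]), 'force': array([ 0.205,  2.816, -1.108]), 'width': np.float64(-0.489)}
rel disc chest x,y -17.4 19.7
11 11 [516.  -33.6 133.3]
peg chest -1.1 30.5 R 30.5 angle 0.037
```

View pics/side4.png

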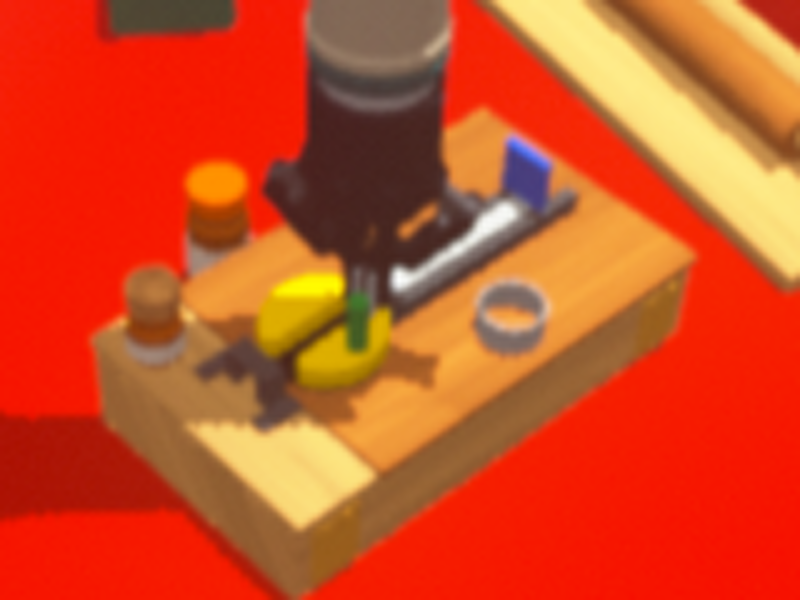

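```bash
python3 -m jog '[5,0,0,0,0, 14,0,-4,0,0, 20,0,-20,0,0, 22,0,-45,0,0, 25,2,-65,2,0, 45,15,-70,7,0, 72,31,-70,13,0, 100,49,-70,19,0, 128,68,-70,26,0, 148,81,-70,32,0, 158,86,-70,35,0, 159.5,87,-70,35,0, 159.5,87,-70,35,0]'
python3 look.py 5 side wrist; python3 peg.py side5
```

```text
clock: 5.48
eef_pos: [703.4, 35.5, 353.2]
tool_rot: [3.14, 0.001, 0.198]
force: [-0.9, -1.1, -0.1]
width: -0.1
{'clock': np.float64(5.483), 'eef_pos': array([703.4  ,  35.499, 353.242]), 'tool_rot': array([3.14e+00, 1.00e-03, 1.98e-01]), 'force': array([-0.934, -1.087, -0.082]), 'width': np.float64(-0.132)}
rel disc chest x,y -198.4 -0.6
11 10 [516.1 -32.8 133.3]
peg chest -1.4 29.8 R 29.8 angle 0.049
```

View pics/side5.png

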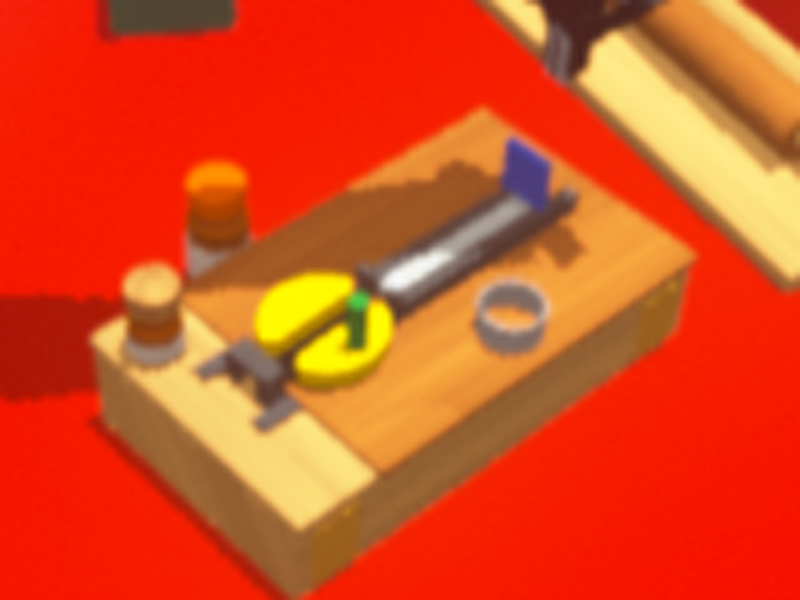

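View pics/wrist5.png

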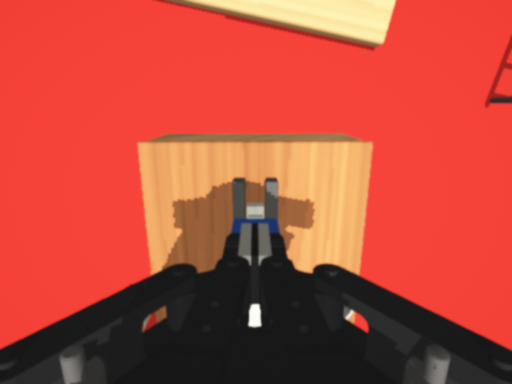

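```bash
python3 -m jog '[0,0,20,0,0, 0,0,45,0,0, 0,0,62,0,0, 0,0,70,0,0, 0,0,70,0,0, -4,0,70,0,0, -9,0,70,0,0, -13,0,70,0,0, -17,0,70,0,0, -21,0,70,0,0, -25,0,70,0,0, -30,0,70,0,0, -35,0,70,0,0, -38,0,70,0,0, -38,0,70,0,0]'
python3 look.py 6 side; python3 peg.py side6
```

```text
clock: 6.83
eef_pos: [664.9, 27.6, 283.6]
tool_rot: [-3.141, 0.002, 0.195]
force: [0.3, 0.0, 0.7]
width: 0.2
{'clock': np.float64(6.833), 'eef_pos': array([664.907,  27.615, 283.606]), 'tool_rot': array([-3.141e+00,  2.000e-03,  1.950e-01]), 'force': array([0.272, 0.003, 0.655]), 'width': np.float64(0.152)}
rel disc chest x,y -159.2 -0.4
12 10 [516.8 -32.2 132.5]
peg chest -2.3 29.3 R 29.4 angle 0.077
```

View pics/side6.png

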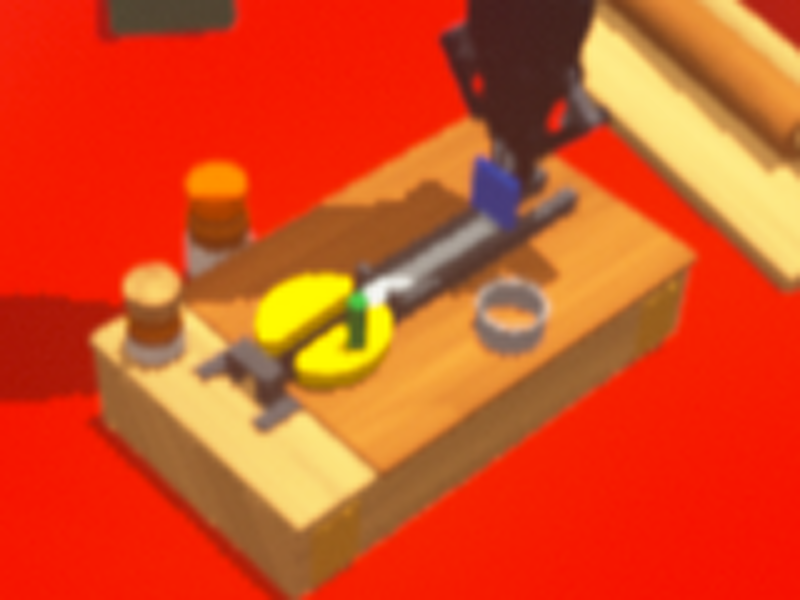

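```bash
python3 -m jog '[-3,0,0,0,0, -7,0,0,0,0, -11,0,0,0,0, -15,0,0,0,0, -19,0,0,0,0, -23,0,0,0,0, -27,0,0,0,0, -31,0,0,0,0, -35,0,0,0,0, -39,0,0,0,0, -42,0,0,0,0, -45,0,0,0,0]'
python3 look.py 7 side; python3 peg.py side7
```

```text
clock: 7.88
eef_pos: [621.4, 19.0, 283.7]
tool_rot: [-3.141, 0.0, 0.196]
force: [1.8, 1.8, -1.8]
width: -0.4
{'clock': np.float64(7.883), 'eef_pos': array([621.373,  18.975, 283.746]), 'tool_rot': array([-3.141,  0.   ,  0.196]), 'force': array([ 1.811,  1.832, -1.849]), 'width': np.float64(-0.421)}
rel disc chest x,y -114.8 -0.4
14 12 [516.5 -33.6 133.5]
peg chest -1.6 30.6 R 30.6 angle 0.053
```

View pics/side7.png

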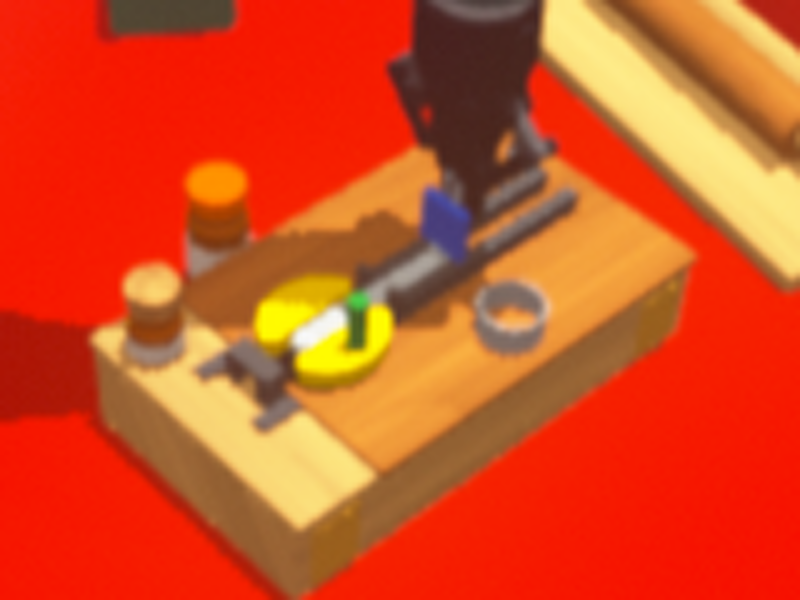

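```bash
python3 -m jog '[-3,0,0,0,0, -7,0,0,0,0, -11,0,0,0,0, -15,0,0,0,0, -19,0,0,0,0, -23,0,0,0,0, -27,0,0,0,0, -31,0,0,0,0, -35,0,0,0,0, -38,0,0,0,0, -40,0,0,0,0, -42,0,0,0,0, -43,0,0,0,0]'
python3 look.py 8 side; python3 peg.py side8
```

```text
clock: 9.02
eef_pos: [579.3, 10.5, 283.7]
tool_rot: [3.142, 0.0, 0.196]
force: [1.8, 0.2, 0.6]
width: -0.2
{'clock': np.float64(9.017), 'eef_pos': array([579.325,  10.469, 283.75 ]), 'tool_rot': array([3.142, 0.   , 0.196]), 'force': array([1.77 , 0.216, 0.611]), 'width': np.float64(-0.194)}
rel disc chest x,y -71.9 -0.3
16 13 [516.4 -34.  133.4]
peg chest -1.4 31.0 R 31.0 angle 0.046
```

View pics/side8.png

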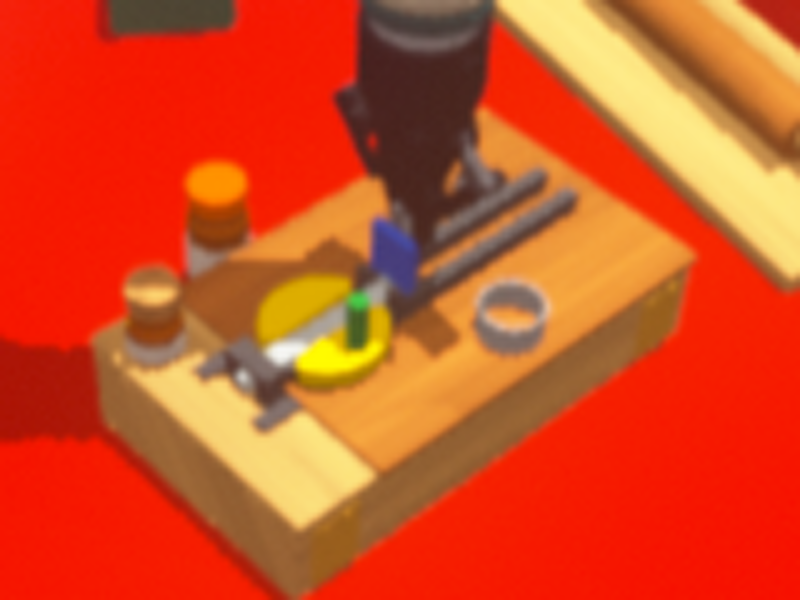

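About 5 mm are left to the stops, and the nose is already showing through the keeper. I'll take the rest in small steps and watch the force.

```bash
python3 -m jog '[-1,0,0,0,0, -2,0,0,0,0, -3,0,0,0,0, -3.5,0,0,0,0, -4,0,0,0,0, -4,0,0,0,0]'; python3 -m jog '[-0.5,0,0,0,0, -1,0,0,0,0, -1,0,0,0,0]';
```

```text
clock: 9.57
eef_pos: [575.6, 9.7, 283.7]
tool_rot: [3.141, 0.0, 0.196]
force: [1.9, 0.5, 0.8]
width: -0.1
clock: 9.82
eef_pos: [574.9, 9.6, 283.8]
tool_rot: [3.141, -0.001, 0.196]
force: [2.5, -0.2, -0.2]
width: 0.3
```

```bash
python3 -m jog '[-0.5,0,0,0,0, -1,0,0,0,0, -1,0,0,0,0]'; python3 -m jog '[-0.5,0,0,0,0, -1,0,0,0,0, -1,0,0,0,0]'; python3 look.py 9 side; python3 peg.py side9
```

```text
clock: 10.07
eef_pos: [574.6, 9.6, 283.8]
tool_rot: [3.141, -0.003, 0.196]
force: [6.5, 0.1, -1.7]
width: 0.1
clock: 10.32
eef_pos: [574.3, 9.7, 283.9]
tool_rot: [3.14, -0.004, 0.196]
force: [7.1, 1.1, -3.6]
width: 0.0
{'clock': np.float64(10.317), 'eef_pos': array([574.272,   9.666, 283.862]), 'tool_rot': array([ 3.14 , -0.004,  0.196]), 'force': array([ 7.134,  1.098, -3.555]), 'width': np.float64(0.019)}
rel disc chest x,y -66.8 -0.5
14 12 [516.9 -33.3 133.1]
peg chest -2.1 30.4 R 30.5 angle 0.069
```

The force is rising, and the finger position of -66.8 matches the predicted stop at -67, so the bar is home. Backing off and up.

```bash
python3 -m jog '[3,0,0,0,0, 9,0,0,0,0, 17,0,0,0,0, 25,0,-5,0,0, 32,0,-20,0,0, 40,0,-45,0,0, 60,0,-70,0,0, 90,0,-95,0,0, 125,0,-115,0,0, 160,0,-130,0,0, 180,0,-140,0,0, 185,0,-140,0,0, 185,0,-140,0,0, 185,0,-140,0,0]'
python3 look.py 10 side top; python3 peg.py side10
python3 - <<'E'
from h import *
C=np.array([508.9,-3.9])
for n in("side10","side9"):
    im,d,K,T=ld(n);P=cloud(d,K,T);hsv=cv2.cvtColor(im,cv2.COLOR_BGR2HSV)
    b=(cv2.inRange(hsv,np.array((110,90,50)),np.array((128,255,255)))>0)&(P[...,2]>126)&(P[...,2]<140)&(np.hypot(*(P[...,:2]-C).transpose(2,0,1))<120)
    q=P[b];r=q.mean(0)[:2]-C;print(n,b.sum(),q.mean(0).round(1),"chest x",(r@X+65).round(1),(r@Y).round(1))
E
```

```text
clock: 11.53
eef_pos: [753.2, 44.7, 422.1]
tool_rot: [-3.141, 0.004, 0.195]
force: [0.4, -1.1, 0.1]
width: -0.2
{'clock': np.float64(11.533), 'eef_pos': array([753.243,  44.665, 422.082]), 'tool_rot': array([-3.141,  0.004,  0.195]), 'force': array([ 0.405, -1.126,  0.111]), 'width': np.float64(-0.213)}
rel disc chest x,y -249.1 0.1
12 12 [515.5 -33.8 133.1]
peg chest -0.7 30.6 R 30.6 angle 0.021
side10 34 [559.9   2.  132.5] chest x 13.8 4.1
side9 31 [560.3   2.4 131.7] chest x 13.4 3.9
```

View pics/side10.png

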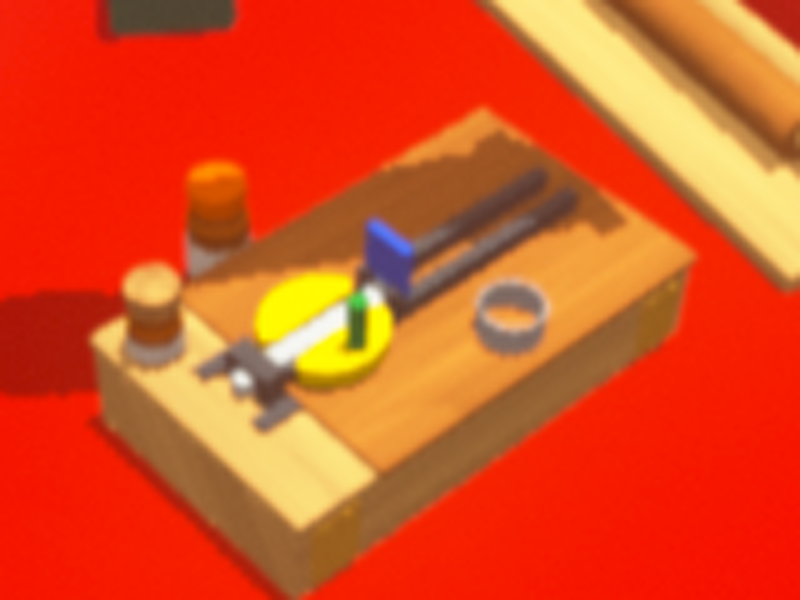

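View pics/top10.png

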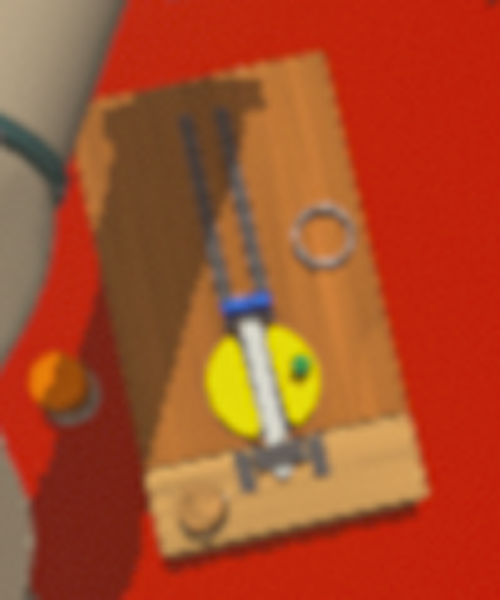

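The bar is home: the tab is at chest x ≈ 13.6, the nose sticks out past the keeper, and the bystanders haven't moved. The hand is clear.

```bash
python3 -c "
from cell import *
finish_job()"
```

```text
the job is handed in; nothing more can be done
```

The chest is locked and the job was handed in at about 11.5 s; the hand-in reports no verdict.

**What I did:** With the fingers shut, I pushed the green peg round in one stroke from about 1.2 rad to nearly 0. I then pushed the blue tab straight along the bar until it met the stops, and drew the hand back and up.

**Last checks:**
- **Bar:** the tab measured at chest x ≈ 13.6 mm, against 13 mm for fully home. The nose pokes out beyond the keeper in both views.
- **Disc:** its angle measured about 0.02 rad after the bar went home, inside the 0.2 rad allowed.
- **Force:** no reading went above about 8 N, and that was at the stops. I only read force at the end of each move.
- **Bystanders:** the cutter and both jars look unmoved in the pictures. The flask, bowl, tin and scraper were not re-measured, but the hand never came near them.
- **Disagreements:** in the side view, the peg measured about 30 mm from the disc's centre instead of 28, and the tab about 4 mm off the centre line. I put both down to that camera mostly seeing the near faces and the 2 mm calibration.

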